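Hold the heat sink ready over the power module

ROBOT

A 6-joint arm with a two-finger parallel gripper is mounted at the origin on the work surface. World frame = base frame: x ahead of the robot, y to its left, z up, the work surface at z = 0. Lengths are in m, angles in rad, forces in N, time in s.
With the tool pointing down it reaches from about 0.25 to 0.775 m from the base axis. Payload 4 kg.
Tool frame: the origin (TCP) lies at the very end of the fingers, on their centre line; the grasp point (between the pads) lies 19 mm behind it; z points along the fingers, y is the line along which they close (so a half turn about z gives the same grasp; the last joint's range is limited). The gripper opens to 94 mm and grips with 3 to 60 N. Pads are 16 mm wide; open, the fingers measure 119 mm over their backs; the gripper's body (75 mm by 177 mm) begins 78 mm behind the grasp point.
Start: joints at [1.072, 0.087, 1.371, -0, 1.684, -0.103], TCP at [0.212, 0.507, 0.206] pointing down, gripper open.
Joint ranges: [-3.1, 3.1], [-0.76, 2.03], [0.27, 2.55], [-1.08, 4.22], [0.17, 2.65], [-2.57, 2.57]. Speed limits (rad/s): [2.79, 2.79, 3.14, 3.14, 3.14, 3.14].

INTERFACE

Orientations are given as [roll, pitch, yaw] about the fixed x, y, z axes, in that order (R = Rz(yaw) Ry(pitch) Rx(roll)).
In Python, from bench import robot, vision gives the robot as it stands.
- The arm moves only by the shell command python3 -m crank 'ROWS'. ROWS is JSON, a list of rows, each a list of 3 entries, a list of its own where there are three numbers: the closure, from 0 (fully open) to 1 (shut), then the shift along the tool's x, y, z in m, then the turn, a rotation vector about the tool's x, y, z in degrees. A call has 1 to 8 rows; each row shifts and turns the commanded pose from where the row before left it, along the tool's axes as they then stand; what a row does not reach is not made up. A row lasts 1/10 s, in which the tool goes at most 50 mm and 8.59 degrees, less where a joint would pass 70% of its speed; a pose out of reach is approached as far as the arm can. A call with a gripper value outside its range is refused whole. The fingers move at their own pace and stop on an object; the grip force is fixed at half the most. Time passes only in rows, so rows that do not move let the fingers close. It gives the time, the measured TCP pose, the force, the opening and the grip force at its end, in the units of the state.
- robot.get_obs(): the state, without advancing time (a new reading comes with each control period).
- vision.snapshot(name): name is "scene" or "side" or "wrist"; returns a dict with "color" (480x640x3 uint8, red, green, blue), "z_map" (480x640 float32, m along the optical axis (not along the pixel's ray), 0 where there is no reading), "fx", "fy", "cx", "cy" (pixels), "R" (3x3) and "t" (3): a world point X has camera coordinates R X + t. Camera axes: x right, y down, z forward; pixel columns grow to the right and rows downward; lengths in m; the calibration is good to about 2 mm. A picture is of the moment at which its call begins.
- robot.close_job(): hands the job in; it is judged then, once.
The state is a dict: "time": time; "joint_positions": joint angles; "qvel": joint speeds; "joint_torque": joint torques, N m; "tool_pos": TCP position; "ee_rot": TCP orientation; "wrist_force": force on the tool from outside, world axes, zero at the start; "wrist_torque": the same for the moment, N m; "width": finger opening in m; "finger_force": force on a finger pad.
Only numpy, scipy, OpenCV 4.12 (cv2) and the standard library are available. Lean on these libraries where they do the work, as an engineer would, in place of code of your own. Each camera call takes 0.05 s, during which the arm holds its last target. There are 200 camera calls.

TASK

Take the long finned heat sink from the black parts tray, lift it over the upright metal splash guard (over the top, not round its ends) and hold it level just above the bare black power module on the circuit board, centred on it with its long side along the module's long side, so that I can slip a thermal pad in between: leave a gap of about 8 mm. Finish while still holding it there; at no time may anything touch the board or the guard, and leave the small square heat sink, the solder reel and the flux bottle where they are.

Things in the scene. Friction and masses are not known exactly. Their poses are not given: they have to be found in the camera images.
- heatsink: the long aluminium heat sink, loose in the tray: 76 mm long (own x), 44 mm wide (own y), 36 mm high, an 8 mm base plate with seven upright 3 mm fins running along x; the outer fins are flush with the long sides. About 150 g. Origin at the centre of its underside, z up. Grip it across its 44 mm width. Either way round is equally good.
- tray: fixed black plastic tray, 250 mm (x) by 200 mm (y), floor 4 mm thick, rim 14 mm high; the heat sinks stand on its floor. It lies on either side of the guard. Origin at the centre of its underside.
- board: fixed green circuit board 200 (x) by 140 (y) mm on rails, upper face 26 mm above the bench, across the guard from the tray. Past each short end of the module stand two capacitors, 18 mm diameter, 20 mm higher than the module, 60 mm from its centre along x, 13 mm either side of its midline. All else on it is lower than 15 mm. Origin: centre of the underside, on the bench.
- module_top (a point): centre of the upper face of the power module, a plain black block 60 mm (x) by 38 mm (y) by 12 mm high on the board; the face is 38 mm above the bench. Axes as the board's: x along the module's long side, z up.
- guard: fixed upright sheet-steel splash guard between tray and board: 320 mm long (own x), sheet 4 mm thick, foot 40 mm wide, top edge 100 mm above the bench. Origin at the centre of its underside.
- small_sink: a smaller square pin-fin aluminium heat sink, 36 by 36 by 26 mm, in the same tray; leave it. Origin at the centre of its underside.
- solder_reel: metal solder reel standing on its flange, 56 mm in diameter, 44 mm high, beyond the far end of the guard; leave it. Origin at the centre of its underside.
- flux_bottle: small white bottle, 32 mm in diameter, 85 mm high, beyond the far end of the guard; leave it. Origin at the centre of its underside.

How it is judged:
On the way, in this order (a step that is already met when the one before it is completed fails the run):
1. the heat sink is lifted clear of the tray (z of heatsink in the frame of tray above 0.04 m and contact force between heatsink and tray below 0.05 N and contact force between heatsink and the fingers above 1 N), for 0.1 s.
2. the heat sink passes over the top of the guard, between its ends (height (world z) of heatsink above 0.1 m and x of heatsink in the frame of guard between -0.16 and 0.16 m and y of heatsink in the frame of guard between -0.05 and 0.05 m), for 0.04 s.
At the end, for the whole second after the job is handed in: heat sink held still by the fingers, underside 2 to 16 mm above the module's upper face, centres within 7 mm seen from above, long sides within 0.12 rad, tilt under 0.1 rad, not touching the board or its parts; small sink, reel and bottle within 20 mm of their starts (z of heatsink in the frame of module_top between 0.002 and 0.016 m and horizontal distance between heatsink and module_top below 0.007 m and angle between the x axis of heatsink and the x axis of module_top, either way round below 0.12 rad and angle between heatsink's own z axis and vertical below 0.1 rad and contact force between heatsink and the fingers above 1 N and contact force between heatsink and board below 0.05 N and linear speed of heatsink below 0.02 m/s and angular speed of heatsink below 0.15 rad/s and distance of each of small_sink, solder_reel, flux_bottle from where it was at the start of the episode below 0.02 m); the arm keeps its last pose, push and grip.
It fails at once if something touches the board or the parts on it (contact force between board and anything else above 1 N).
It fails at once if something touches the guard (contact force between guard and anything else above 1 N).
It fails at once if the small heat sink, the reel or the bottle is moved more than 20 mm (distance of any of small_sink, solder_reel, flux_bottle from where it was at the start of the episode above 0.02 m).
It also fails if it takes over 42 s, if anything falls off the work surface, if the arm or the gripper's body presses on something with over 40 N, if the wrist force passes 120 N, or if a joint passes its speed limit or range.

## Working session

There is one attempt and no reset: what is moved stays moved. The work goes in short steps, Python scripts to look and compute and a shell command to move; the robot and the scene stay as the last step left them, time stands still between calls to the robot, and variables do not carry over. Pictures are saved under pics/ and viewed, at most 10 in all, crops included, and the job is handed in when it is done.

```bash
mkdir -p pics; python3 - <<'E'
from bench import robot, vision
import cv2,numpy as np
o=robot.get_obs(); print({k:np.round(v,4).tolist() for k,v in o.items()})
for n in ("scene","side"):
    s=vision.snapshot(n); np.savez(f"pics/{n}0.npz",**s)
    cv2.imwrite(f"pics/{n}0.png",s["color"][:,:,::-1])
    print(n,s["fx"],s["cx"],s["cy"],(-s["R"].T@s["t"]).round(3),s["R"].round(3).tolist())
E
```

```text
{'time': 0.0, 'joint_positions': [1.0719, 0.088, 1.3722, -0.0, 1.6836, -0.1031], 'qvel': [-0.0001, 0.0003, -0.0002, -0.0, -0.0009, 0.0011], 'joint_torque': [-0.0009, -34.0189, -30.2423, 0.0717, 0.0332, -0.0002], 'tool_pos': [0.2118, 0.507, 0.2043], 'ee_rot': [-3.1394, -0.0002, 2.7458], 'wrist_force': [-0.2908, -0.1492, -0.6533], 'wrist_torque': [0.0256, -0.012, 0.038], 'finger_force': 0.0, 'width': 0.094}
scene 562.9869076466753 322.63652721654177 246.9415278059215 [1.206 0.043 0.964] [[-0.13, 0.992, 0.008], [0.817, 0.112, -0.566], [-0.562, -0.067, -0.825]]
side 487.4692451950154 323.4510644224256 238.16155893578295 [ 0.21  -0.639  0.727] [[0.854, -0.52, -0.005], [-0.35, -0.568, -0.745], [0.385, 0.638, -0.667]]
```

View pics/scene0.png

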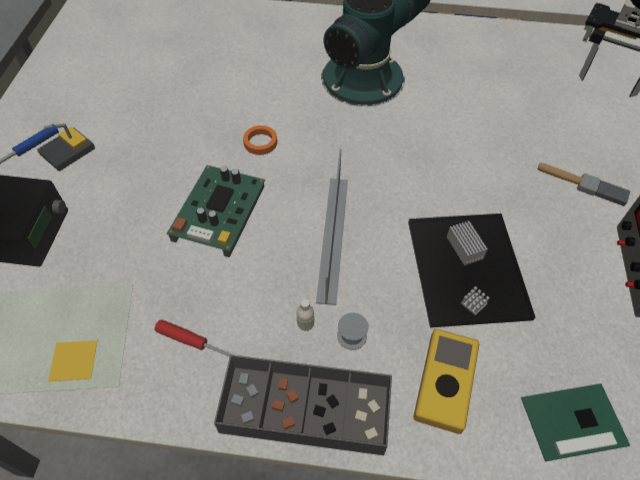

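View pics/side0.png

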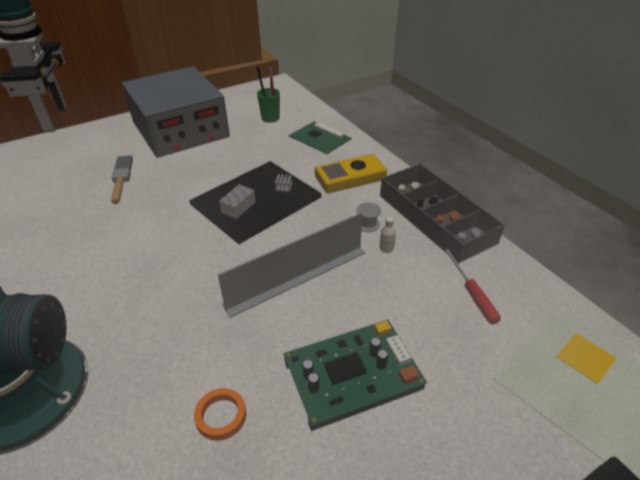

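The scene view shows the heat sink at about (467,242), the small sink at (475,300), the guard at (333,240) and the module at (220,199). The reel is at (352,330) and the bottle at (305,314). The side view shows the same objects, with the sink at (238,202) and the module at (346,368).

```bash
cat > h.py <<'E'
import numpy as np,cv2
def load(n): return dict(np.load(f"pics/{n}.npz"))
def rays(s,uv,z):
    uv=np.asarray(uv,float).reshape(-1,2)
    d=np.c_[(uv[:,0]-s["cx"])/s["fx"],(uv[:,1]-s["cy"])/s["fy"],np.ones(len(uv))]@s["R"]
    c=-s["R"].T@s["t"]; return c+d*((z-c[2])/d[:,2])[:,None]
def cloud(s):
    v,u=np.mgrid[:480,:640]; z=s["z_map"]
    p=np.stack([(u-s["cx"])/s["fx"]*z,(v-s["cy"])/s["fy"]*z,z],-1)-s["t"]; P=p@s["R"]; P[z==0]=np.nan; return P
def rect(xy):
    (c,(w,h),a)=cv2.minAreaRect(np.asarray(xy,np.float32)*1000)
    if w<h: w,h,a=h,w,a+90
    return np.round(c,1),round(w,1),round(h,1),round((a+90)%180-90,1)
def big(m,lo=0):
    m=cv2.morphologyEx(m.astype(np.uint8),cv2.MORPH_CLOSE,np.ones((5,5)))
    c=max(cv2.findContours(m,0,1)[0],key=cv2.contourArea); return c.reshape(-1,2)
E
python3 - <<'E'
from h import *
roi={"scene0":dict(hs=(440,215,495,275),ss=(455,280,495,320),bd=(160,155,275,265),md=(203,180,238,215),gd=(310,140,355,310),rl=(330,305,375,355),bt=(290,295,320,335)),
"side0":dict(hs=(212,178,262,222),ss=(268,168,300,196),bd=(275,310,435,435),md=(318,345,373,388),gd=(210,205,370,320),rl=(352,200,384,232),bt=(375,212,400,256))}
for n in roi:
    s=load(n);P=cloud(s);hsv=cv2.cvtColor(s["color"],cv2.COLOR_RGB2HSV)
    def box(k):
        m=np.zeros((480,640),bool);a,b,c,d=roi[n][k];m[b:d,a:c]=1;return m
    for k,lo,hi in (("hs",.034,.05),("ss",.024,.04),("gd",.085,.11),("rl",.038,.05),("bt",.05,.1)):
        m=box(k)&(P[...,2]>lo)&(P[...,2]<hi); q=P[m]
        print(n,k,m.sum(),rect(q[:,:2]) if m.sum()>5 else "",q[:,2].max().round(3) if m.sum() else "")
    H,S,V=hsv[...,0],hsv[...,1],hsv[...,2]
    g=big(box("bd")&(H>50)&(H<90)&(S>80)); print(n,"board",rect(rays(s,cv2.convexHull(g).reshape(-1,2),.026)[:,:2]))
    d=big(box("md")&(V<60)&(S<110)); print(n,"mod",rect(rays(s,d,.038)[:,:2]))
    d=box("md")&(P[...,2]>.034)&(P[...,2]<.043)&(V<70); print(n,"modz",d.sum(),rect(P[d][:,:2]))
    t=big((V<45)&(P[...,2]<.03)&(P[...,2]>-.01)&(P[...,1]>.1)&(P[...,1]<.5)&(P[...,0]>.3)); print(n,"tray",rect(rays(s,t,.014)[:,:2]))
    x=roi[n]["md"];im=s["color"][roi[n]["hs"][1]-10:roi[n]["hs"][3]+10,roi[n]["hs"][0]-10:roi[n]["hs"][2]+10];j=s["color"][x[1]-10:x[3]+10,x[0]-10:x[2]+10]
    cv2.imwrite(f"pics/c_{n}.png",np.hstack([cv2.resize(i,(400,400),interpolation=0) for i in(im,j)])[:,:,::-1])
a=cv2.imread("pics/c_scene0.png")
E
```

```text
scene0 hs 714 (array([512.9, 256.3]), 79.3, 47.3, 27.3) 0.047
scene0 ss 201 (array([643.6, 272.6]), 38.5, 34.7, -38.6) 0.036
scene0 gd 313 (array([521.3, -17.1]), 320.1, 4.2, 2.0) 0.105
scene0 rl 671 (array([742.7,  45.5]), 55.3, 54.6, -43.6) 0.049
scene0 bt 253 (array([732.8, -43.1]), 29.6, 24.1, -76.6) 0.09
scene0 board (array([ 491.6, -267.8]), 195.6, 136.6, -10.1)
scene0 mod (array([ 483.4, -264.4]), 76.4, 42.3, -10.7)
scene0 modz 432 (array([ 472.8, -261.4]), 82.4, 64.9, 11.9)
scene0 tray (array([566. , 261.5]), 253.0, 201.0, 12.1)
side0 hs 399 (array([511.1, 255.2]), 78.6, 48.0, 28.2) 0.042
side0 ss 91 (array([641.1, 270.1]), 38.7, 34.4, 50.8) 0.032
side0 gd 1028 (array([520.2, -17.8]), 321.2, 10.1, 1.9) 0.102
side0 rl 299 (array([740.8,  44.2]), 58.2, 51.9, 55.0) 0.046
side0 bt 195 (array([723.9, -47.2]), 29.3, 23.4, -63.5) 0.086
side0 board (array([ 476.2, -268.4]), 167.3, 134.6, -10.1)
side0 mod (array([ 472. , -269.5]), 62.7, 44.0, -10.4)
side0 modz 784 (array([ 473. , -266.9]), 107.5, 40.6, -10.0)
side0 tray (array([557. , 252.8]), 246.8, 201.5, 12.1)
```

View pics/c_scene0.png

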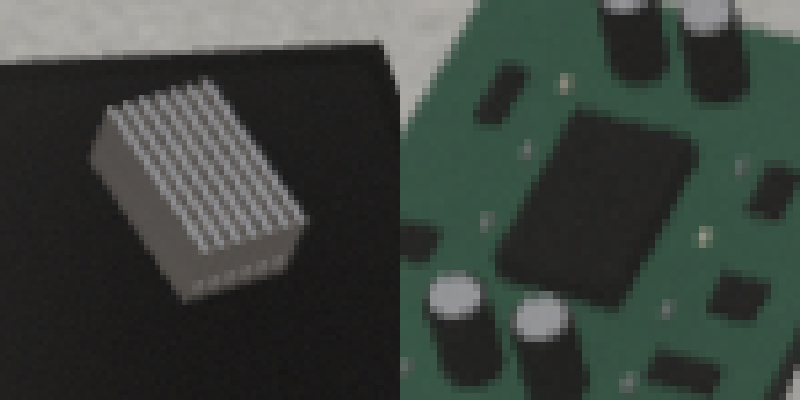

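The left crop shows the sink's fins, with the long side at about 28° in the world. The right crop shows the module, with capacitor tops at crop (455,297) and (541,317) and two more at the top edge. The module mask has merged with the capacitors, so I'll use the four capacitor tops, whose mean is the module centre.

```bash
python3 - <<'E'
from h import *
allc={}
for n,(a,b,c,d) in {"scene0":(190,160,250,225),"side0":(295,330,395,395)}.items():
    s=load(n);im=s["color"];hsv=cv2.cvtColor(im,cv2.COLOR_RGB2HSV)
    m=np.zeros((480,640),np.uint8); m[b:d,a:c]=((hsv[...,2]>105)&(hsv[...,1]<50))[b:d,a:c]
    k,l,st,ce=cv2.connectedComponentsWithStats(m)
    for i in range(1,k):
        if st[i,4]>12: print(n,ce[i].round(1),st[i].tolist(),(rays(s,ce[i],.058)[0,:2]*1000).round(1))
E
```

```text
scene0 [216.7 167.8] [190, 160, 60, 33, 809] [ 414.4 -283. ]
scene0 [199.9 210.2] [197, 208, 7, 6, 34] [ 532.6 -289.6]
scene0 [211.8 213.2] [209, 211, 7, 6, 33] [ 536.8 -263.8]
scene0 [248.  221.5] [246, 217, 4, 8, 20] [ 547.5 -186.7]
side0 [314.9 336.1] [295, 330, 60, 20, 606] [ 455.1 -202.5]
side0 [391.4 342.3] [386, 335, 9, 19, 92] [ 556.9 -279.8]
side0 [375.4 341.1] [372, 338, 8, 7, 48] [ 535.7 -264. ]
side0 [382.4 353.4] [379, 350, 8, 8, 50] [ 531.2 -289.6]
side0 [307.1 363.6] [303, 360, 9, 8, 56] [ 417.1 -242.4]
side0 [312.9 377.2] [309, 374, 9, 8, 61] [ 412.5 -268.6]
side0 [296.  390.4] [295, 384, 4, 11, 28] [ 378.9 -274.8]
```

```bash
python3 - <<'E'
import numpy as np
from bench import robot
from scipy.spatial.transform import Rotation as Ro
o=robot.get_obs();R=Ro.from_euler('xyz',o["ee_rot"]).as_matrix()
print((R.T@(np.array([.512,.2557,.18])-o["tool_pos"])*1000).round(1))
E
```

```text
[-373.9 -116.2   24.6]
```

The two views agree: the module centre is at about (474.8, -266.2) mm, with its long axis at -10.2°. The heat sink is at (512, 255.7) mm, at 28°. Next I move above it.

```bash
python3 -m crank '[[0,[-38,-11.6,2.5],[0,0,0]]]' 2>&1 | head -5; python3 -c "
from bench import robot;o=robot.get_obs();print(o['time'],o['tool_pos'],o['ee_rot'])"
```

```text
time: 0.2
tool_pos: [0.2475, 0.4779, 0.2017]
ee_rot: [3.141, -0.003, 2.754]
wrist_force: [1.3, -0.3, -0.1]
width: 0.0938
0.2 [0.24745165 0.47787317 0.20172942] [ 3.14124060e+00 -2.50009541e-03  2.75371932e+00]
```

I typed millimetres where the rows take metres. The row cap limited that to one step in the intended direction, so it did no harm. From here I use metres.

```bash
python3 -m crank '[[0,[-0.04,-0.0124,0.003],[0,0,0]],[0,[-0.04,-0.0124,0.003],[0,0,0]],[0,[-0.04,-0.0124,0.003],[0,0,0]],[0,[-0.04,-0.0124,0.003],[0,0,0]],[0,[-0.04,-0.0124,0.003],[0,0,0]],[0,[-0.04,-0.0124,0.003],[0,0,0]],[0,[-0.04,-0.0124,0.003],[0,0,0]],[0,[-0.04,-0.0124,0.003],[0,0,0]]]'
python3 -m crank '[[0,[0,0,0],[0,0,-8.4]],[0,[0,0,0],[0,0,-8.4]],[0,[0,0,0],[0,0,-8.4]],[0,[0,0,0],[0,0,-8.4]],[0,[0,0,0],[0,0,-8.4]],[0,[0,0,0],[0,0,-8.4]],[0,[0,0,0],[0,0,0]],[0,[0,0,0],[0,0,0]]]'
cat > go.py <<'E'
# remaining tool-axis shift (m) and turn (deg) to x y z(mm) long-axis angle(deg), tool straight down
import sys,numpy as np
from bench import robot
from scipy.spatial.transform import Rotation as Ro
x,y,z,a=map(float,sys.argv[1:]);o=robot.get_obs();R=Ro.from_euler('xyz',o["ee_rot"])
T=Ro.from_euler('xyz',[180,0,a],degrees=True)
print(o["time"],"shift",R.inv().apply(np.array([x,y,z])/1000-o["tool_pos"]).round(4),"turn",np.degrees((R.inv()*T).as_rotvec()).round(2))
E
python3 go.py 512 255.7 180 208
python3 - <<'E'
from bench import vision
import cv2,numpy as np
s=vision.snapshot("wrist");np.savez("pics/wrist1.npz",**s);cv2.imwrite("pics/wrist1.png",s["color"][:,:,::-1]);print((-s["R"].T@s["t"]).round(3))
E
```

```text
time: 1.0
tool_pos: [0.5083, 0.2594, 0.1777]
ee_rot: [-3.141, -0.001, 2.746]
wrist_force: [1.1, 0.9, -0.2]
width: 0.0939
finger_force: 0.0
time: 1.8
tool_pos: [0.5073, 0.2607, 0.1779]
ee_rot: [3.141, -0.001, -2.661]
wrist_force: [-0.0, 0.3, -0.6]
width: 0.0939
finger_force: 0.0
1.8 shift [-0.0019 -0.0066 -0.0021] turn [ 0.01 -0.05 -0.45]
[0.439 0.226 0.358]
```

View pics/wrist1.png

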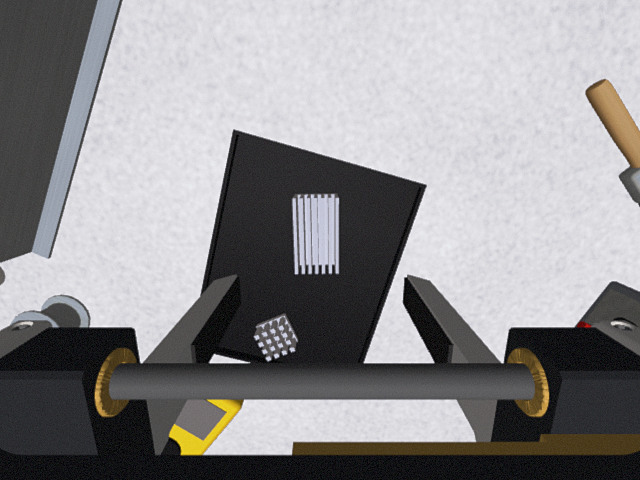

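The wrist view shows the sink at (316,235), aligned with the tool and with free space on both sides. I'll measure it from here as well.

```bash
python3 - <<'E'
from h import *
s=load("wrist1");hsv=cv2.cvtColor(s["color"],cv2.COLOR_RGB2HSV)
m=np.zeros((480,640),bool);m[180:285,280:352]=(hsv[...,2]>140)[180:285,280:352]
print(rect(rays(s,big(m),.040)[:,:2]))
E
```

```text
(array([510.3, 257. ]), 79.6, 43.9, 28.1)
```

```bash
python3 -m crank '[[0,[-0.001,-0.006,0.02],[0,0,0]],[0,[0,0,0.03],[0,0,0]],[0,[0,0,0.03],[0,0,0]],[0,[0,0,0.03],[0,0,0]],[0,[0,0,0],[0,0,0]],[0,[0,0,0],[0,0,0]]]'; python3 go.py 511 256 11 208
```

```text
time: 2.45
tool_pos: [0.511, 0.2559, 0.0684]
ee_rot: [3.141, -0.001, -2.659]
wrist_force: [0.2, -0.2, 0.9]
width: 0.0939
finger_force: 0.0
2.45 shift [-0.0001  0.0001  0.0574] turn [ 0.01 -0.05 -0.33]
```

```bash
python3 -m crank '[[0,[0,0,0.02],[0,0,0]],[0,[0,0,0.02],[0,0,0]],[0,[0,0,0.017],[0,0,0]],[0,[0,0,0],[0,0,0]],[1,[0,0,0],[0,0,0]],[1,[0,0,0],[0,0,0]],[1,[0,0,0],[0,0,0]],[1,[0,0,0],[0,0,0]]]';python3 -m crank '[[1,[0,0,0],[0,0,0]],[1,[0,0,0],[0,0,0]],[1,[0,0,0],[0,0,0]],[1,[0,0,0],[0,0,0]]]'; python3 go.py 511 256 11 208
```

```text
time: 3.25
tool_pos: [0.5119, 0.2562, 0.0126]
ee_rot: [-3.141, 0.002, -2.658]
wrist_force: [-1.0, -0.0, 0.1]
width: 0.0654
finger_force: 0.0
time: 3.65
tool_pos: [0.5112, 0.256, 0.0114]
ee_rot: [3.141, 0.0, -2.658]
wrist_force: [-0.2, 0.7, 0.9]
width: 0.044
finger_force: 30.0
3.65 shift [0.0001 0.0001 0.0004] turn [ 0.01  0.   -0.28]
```

The sink is gripped at 44 mm and 30 N. I lift slowly, then check the pose of the sink in the hand.

```bash
python3 -m crank '[[1,[0,0,-0.01],[0,0,0]],[1,[0,0,-0.02],[0,0,0]],[1,[0,0,-0.03],[0,0,0]],[1,[0,0,-0.03],[0,0,0]],[1,[0,0,-0.03],[0,0,0]],[1,[0,0,-0.03],[0,0,0]],[1,[0,0,-0.02],[0,0,0]],[1,[0,0,0],[0,0,0]]]'; python3 -m crank '[[1,[0,0,0],[0,0,0]],[1,[0,0,0],[0,0,0]]]'; python3 go.py 500 -17 180 170
python3 - <<'E'
from bench import vision
import cv2,numpy as np
I=[]
for n in ("wrist","side"):
    s=vision.snapshot(n);np.savez(f"pics/{n}2.npz",**s);I.append(s["color"])
cv2.imwrite("pics/lift2.png",np.hstack([I[0][180:480,120:520],I[1][60:360,80:480]])[:,:,::-1])
E
```

```text
time: 4.45
tool_pos: [0.513, 0.2565, 0.1858]
ee_rot: [-3.141, 0.008, -2.658]
wrist_force: [0.5, 0.8, -1.5]
width: 0.0439
finger_force: 30.0
time: 4.65
tool_pos: [0.5101, 0.2555, 0.1792]
ee_rot: [3.141, -0.004, -2.658]
wrist_force: [0.0, 0.1, -2.0]
width: 0.0439
finger_force: 30.0
4.65 shift [ 0.1357 -0.2365 -0.0004] turn [-0.04 -0.22 37.72]
```

View pics/lift2.png

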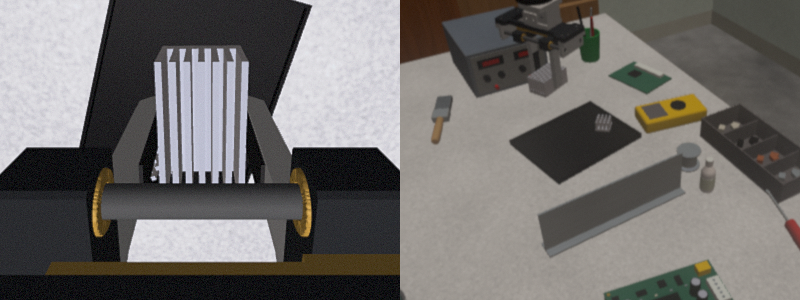

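The sink is held between the fingers and clear of the tray, with fins along the tool axis at about (200,115) in the crop. I measure its tilt and offset in the hand, then turn.

```bash
cat > held.py <<'E'
import sys
from h import *
from bench import robot,vision
def fit(s,o):
    p=o["tool_pos"];P=cloud(s);zt=p[2]+.0286
    a=np.linalg.norm(P[...,:2]-p[:2],axis=-1)
    m=(a<.055)&(abs(P[...,2]-zt)<.006); q=P[m]
    A=np.c_[q[:,:2]-p[:2],np.ones(len(q))];c=np.linalg.lstsq(A,q[:,2],rcond=None)[0]
    r=rect(q[:,:2]);print(m.sum(),r,"offset from tcp",(r[0]-p[:2]*1000).round(1),"plane",c.round(3),"tcp",p.round(4))
for n in sys.argv[1:]:
    o=robot.get_obs();s=vision.snapshot(n);np.savez(f"pics/{n}_h.npz",**s);print(n,end=" ");fit(s,o)
E
python3 held.py wrist side
python3 -m crank '[[1,[0,0,0],[0,0,7.6]],[1,[0,0,0],[0,0,7.6]],[1,[0,0,0],[0,0,7.6]],[1,[0,0,0],[0,0,7.6]],[1,[0,0,0],[0,0,7.6]],[1,[0,0,0],[0,0,0]],[1,[0,0,0],[0,0,0]]]'; python3 go.py 474.8 -266.2 180 169.8
```

```text
wrist 7036 (array([506.6, 254.2]), 68.9, 67.8, 23.7) offset from tcp [-3.6 -1.3] plane [0.002 0.003 0.208] tcp [0.5102 0.2555 0.1792]
side 412 (array([510.6, 253.4]), 77.4, 71.2, 25.3) offset from tcp [ 0.2 -2.2] plane [0.006 0.009 0.206] tcp [0.5104 0.2556 0.1794]
time: 5.55
tool_pos: [0.511, 0.2558, 0.1809]
ee_rot: [-3.141, -0.001, 2.965]
wrist_force: [-0.2, 0.1, -1.5]
width: 0.0441
finger_force: 30.0
5.55 shift [-0.0561 -0.5203  0.001 ] turn [-0.02 -0.04  0.08]
```

The sink is level. I cross the guard at z ≈ 0.18 m.

```bash
python3 -m crank '[[1,[-0.002,-0.02,0],[0,0,0]],[1,[-0.005,-0.04,0],[0,0,0]],[1,[-0.005,-0.045,0],[0,0,0]],[1,[-0.005,-0.045,0],[0,0,0]],[1,[-0.005,-0.045,0],[0,0,0]],[1,[-0.005,-0.045,0],[0,0,0]],[1,[-0.005,-0.045,0],[0,0,0]],[1,[-0.005,-0.045,0],[0,0,0]]]'; python3 -m crank '[[1,[-0.005,-0.045,0],[0,0,0]],[1,[-0.005,-0.045,0],[0,0,0]],[1,[-0.005,-0.045,0],[0,0,0]],[1,[-0.004,-0.035,0],[0,0,0]],[1,[0,-0.02,0],[0,0,0]],[1,[0,0,0],[0,0,0]],[1,[0,0,0],[0,0,0]],[1,[0,0,0],[0,0,0]]]'; python3 go.py 474.8 -266.2 90 169.8
python3 - <<'E'
from bench import vision
import cv2,numpy as np
s=vision.snapshot("wrist");np.savez("pics/wrist3.npz",**s);cv2.imwrite("pics/wrist3.png",s["color"][:,:,::-1])
E
```

```text
time: 6.35
tool_pos: [0.4883, -0.0771, 0.1815]
ee_rot: [3.141, 0.001, 2.965]
wrist_force: [0.1, 0.2, -1.3]
width: 0.0439
finger_force: 30.0
time: 7.15
tool_pos: [0.4737, -0.2646, 0.1813]
ee_rot: [3.141, -0.0, 2.964]
wrist_force: [-0.4, -0.3, -1.7]
width: 0.044
finger_force: 30.0
7.15 shift [-0.0014 -0.0014  0.0913] turn [ 0.04 -0.    0.03]
```

View pics/wrist3.png

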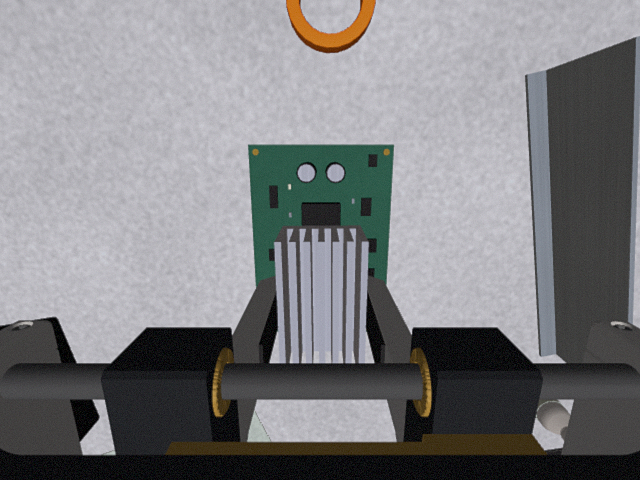

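The wrist view shows the sink over the board. Its top far edge runs at row ~242 from column 275 to 368, the far capacitors are at (307,172) and (335,172), and the module's end edge is at row ~203. From these I work out where each stands in the same view.

```bash
python3 - <<'E'
from h import *
s=load("wrist3");o=np.array([.4737,-.2646]);hsv=cv2.cvtColor(s["color"],cv2.COLOR_RGB2HSV)
a=np.radians(-10.2);ux=np.array([np.cos(a),np.sin(a)]);uy=np.array([-ux[1],ux[0]])
m=np.zeros((480,640),np.uint8);m[155:190,292:352]=((hsv[...,1]<60)&(hsv[...,2]>110))[155:190,292:352]
k,l,st,ce=cv2.connectedComponentsWithStats(m);c=[ce[i] for i in range(1,k) if st[i,4]>60];print(np.round(c,1))
w=rays(s,c,.058)[:,:2];print("module centre",((w.mean(0)+.06*ux)*1000).round(1),"dir",np.degrees(np.arctan2(*(w[0]-w[1])[::-1])).round(1))
v=hsv[...,2].astype(int);print("col profile",[(r,v[r,279:366].max(),int(v[r,279:366].mean())) for r in range(224,252,2)])
e=rays(s,[(275.5,242),(368,242)],.1813+.0286)[:,:2]
print("sink width",np.linalg.norm(e[0]-e[1]),"angle of end",np.degrees(np.arctan2(*(e[1]-e[0])[::-1])),"centre",((e.mean(0)+.038*ux)*1000).round(1))
E
```

```text
[[305.9 172.6]
 [335.2 172.6]]
module centre [ 473.8 -264.5] dir -100.2
col profile [(224, np.int64(98), 64), (226, np.int64(92), 71), (228, np.int64(132), 90), (230, np.int64(197), 122), (232, np.int64(197), 117), (234, np.int64(194), 113), (236, np.int64(193), 109), (238, np.int64(193), 107), (240, np.int64(190), 101), (242, np.int64(192), 148), (244, np.int64(192), 151), (246, np.int64(189), 151), (248, np.int64(189), 150), (250, np.int64(190), 151)]
sink width 0.043186744487319816 angle of end 79.69509071460871 centre [ 475.  -264.1]
```

The sink and module centres agree within about 1 mm, and every view agrees within 2 mm. I descend.

```bash
python3 -m crank '[[1,[0,-0.0005,0.02],[0,0,0]],[1,[0,0,0.025],[0,0,0]],[1,[0,0,0.025],[0,0,0]],[1,[0,0,0.015],[0,0,0]],[1,[0,0,0.01],[0,0,0]],[1,[0,0,0],[0,0,0]],[1,[0,0,0],[0,0,0]]]'; python3 go.py 474 -265.2 54 169.8
```

```text
time: 7.9
tool_pos: [0.474, -0.2664, 0.0873]
ee_rot: [-3.141, 0.001, 2.963]
wrist_force: [0.6, 0.2, -2.0]
width: 0.0436
finger_force: 30.0
7.9 shift [0.0003 0.0012 0.0333] turn [-0.03  0.08 -0.05]
```

```bash
python3 -m crank '[[1,[0,0.001,0.01],[0,0,0]],[1,[0,0,0.01],[0,0,0]],[1,[0,0,0.007],[0,0,0]],[1,[0,0,0.003],[0,0,0]],[1,[0,0,0.003],[0,0,0]],[1,[0,0,0],[0,0,0]],[1,[0,0,0],[0,0,0]],[1,[0,0,0],[0,0,0]]]'; python3 go.py 474 -265.2 54 169.8; python3 held.py scene side
python3 - <<'E'
from h import *
I=[cv2.resize(load(n)["color"][b:b+100,a:a+130],(400,308)) for n,a,b in (("scene_h",155,150),("side_h",285,300))]
cv2.imwrite("pics/fin.png",np.hstack(I)[:,:,::-1])
E
```

```text
time: 8.7
tool_pos: [0.4739, -0.2655, 0.0537]
ee_rot: [-3.141, 0.001, 2.962]
wrist_force: [0.4, -0.5, -2.8]
width: 0.0438
finger_force: 30.0
8.7 shift [-0.0001  0.0003 -0.0003] turn [-0.02  0.05 -0.08]
scene 548 (array([ 476.5, -266.5]), 79.4, 70.6, -8.4) offset from tcp [ 2.6 -1. ] plane [ 0.002 -0.012  0.082] tcp [ 0.4739 -0.2655  0.0537]
side 450 (array([ 453.4, -263.3]), 44.9, 33.7, 79.8) offset from tcp [-20.5   2.2] plane [0.014 0.003 0.081] tcp [ 0.4739 -0.2655  0.0538]
```

View pics/fin.png

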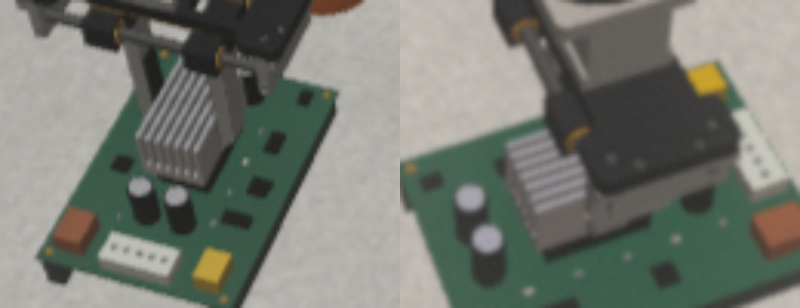

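Both views show the sink level over the module and between the capacitors, with a visible gap. Its top is at about 0.082 m, so the gap is about 8 mm. Everything is still, so I hand in.

```bash
python3 -c "
from bench import robot
print(robot.close_job())"
```

```text
the job is handed in; nothing more can be done
None
```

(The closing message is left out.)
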